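# Put the rheometer geometries back in their stands

### The arm

A 6-joint arm with a two-finger parallel gripper is mounted at the origin on the work surface. World frame = base frame: x ahead of the robot, y to its left, z up, the work surface at z = 0. Lengths are in m, angles in rad, forces in N, time in s.
With the tool pointing down it reaches from about 0.225 to 0.725 m from the base axis. Payload 3.1 kg.
Tool frame: the origin (TCP) lies between the finger pads; the fingertips stand 17 mm ahead of it and the grasp point (between the pads) lies 2 mm behind it (ctrl.nose_length is the z of the fingertips in the tool frame, in m); z points along the fingers, x is the direction in which the jaws open and shut, and the axes are right-handed (so a half turn about z gives the same grasp; the last joint's range is limited). The gripper opens to 85 mm and grips with 20 to 120 N. Pads are 22 mm wide; open, the fingers measure 114 mm over their backs; the gripper's body (76 mm by 85 mm) begins 54 mm behind the grasp point. The pads swing forward as they close: fully open they stand 13 mm farther back than shut.
Start: joints at [1.183, 0.048, 0.099, 1.622, 0, 1.443], TCP at [0.135, 0.507, 0.248] pointing down, gripper open.
Joint ranges: [-2.91, 2.91], [-0.99, 1.94], [-1.21, 1.42], [-2.12, 2.29], [-1.49, 1.47], [-3.14, 3.14]. Speed limits (rad/s): [2.79, 2.79, 3.14, 3.14, 3.14, 3.14].

### API

Orientations are given as a unit quaternion [x, y, z, w].
In Python, from workcell import ctrl gives the robot as it stands. The module is installed in compiled form; this text tells all that it offers. Calls block until the motion is done:
- ctrl.move_to(position, orientation): joint-space move of the TCP to a pose.
- ctrl.move_straight(position, rotation=None, rate=0.15): straight line of the TCP; rotation=None keeps the orientation; rate is the mean speed in m/s.
- ctrl.move_j(angles): joint-space move.
- ctrl.gripper_to(opening, grasp_force=None): finger opening in m; grasp_force is the grip in N (None keeps the last); returns when the fingers have stopped.
- ctrl.sleep(seconds).
- ctrl.solve_ik(position, orientation): joint angles nearest the present ones, or None.
- ctrl.state(): the state.
- ctrl.get_image(name): name is "side" or "top"; returns a dict with "img" (400x640x3 uint8, red, green, blue), "mtx" (3x3 intrinsics, pixels), "camera_from_world" (4x4, takes a point from world to camera coordinates). Camera axes: x right, y down, z forward; pixel columns grow to the right and rows downward; lengths in m; the calibration is good to about 2 mm. A picture is of the moment at which its call begins. There is no depth.
A pose or a line that the arm cannot do raises ctrl.IKError and nothing moves.
- ctrl.sign_off(): hands the job in, once; it reports no verdict.
The state is a dict: "clock": time; "joint_pos": joint angles; "dq": joint speeds; "joint_torque": joint torques, N m; "ee_pos": TCP position; "ee_rot": TCP orientation; "wrist_force": force on the tool from outside, world axes, zero at the start; "moment": the same for the moment, N m; "finger_gap": finger opening in m.
Only numpy, scipy, OpenCV 4.12 (cv2) and the standard library are available. Lean on these libraries where they do the work, as an engineer would, in place of code of your own. Each camera call takes 0.05 s, during which the arm holds its last target. There are 200 camera calls.

### The job

The cleaned rheometer geometries are standing on the blue drying mat: put each one away upright in its own place, every plate flat in the well of the round stand made for its size and the bob down inside its steel cup. The coupling at the top of the shaft is the place to hold them. Set them down gently, without dropping one or knocking one over, and leave the glass beaker and the sample jar where they stand.

Things in the scene. Friction and masses are not known exactly. Their poses are not given: they have to be found in the camera images.
- plate60: Largest of three rheometer plates, loose, 150 g: flat steel disc 60 mm across, 5 mm thick; 10 mm shaft from its centre; aluminium coupling to grip by (cylinder 18 mm across, black band) 40 to 64 mm above the underside; 8 mm stub on top up to 72 mm. Starts upright on the 3 mm thick blue mat. Origin: centre of the disc's underside; z up the shaft. Round: yaw means nothing.
- plate40: Middle of three rheometer plates, loose, 95 g: flat steel disc 40 mm across, 5 mm thick; 10 mm shaft from its centre; aluminium coupling to grip by (cylinder 18 mm across, black band) 40 to 64 mm above the underside; 8 mm stub on top up to 72 mm. Starts upright on the 3 mm thick blue mat. Origin: centre of the disc's underside; z up the shaft. Round: yaw means nothing.
- plate25: Smallest of three rheometer plates, loose, 60 g: flat steel disc 25 mm across, 5 mm thick; 10 mm shaft from its centre; aluminium coupling to grip by (cylinder 18 mm across, black band) 40 to 64 mm above the underside; 8 mm stub on top up to 72 mm. Starts upright on the 3 mm thick blue mat. Origin: centre of the disc's underside; z up the shaft. Round: yaw means nothing.
- bob: Rheometer bob, loose, 200 g: solid steel cylinder 34 mm across, 42 mm tall; above it a 10 mm shaft, then an aluminium coupling to grip by (cylinder 18 mm across, black band) 62 to 86 mm above the underside; 8 mm stub up to 94 mm. Starts upright on the 3 mm thick blue mat. Origin: centre of its underside; z up the shaft.
- stand60: Largest of three storage stands, for the 60 mm plate: low round black plastic dish, fixed, grey felt floor, 88 mm across the rim, 12 mm high. Its well is 72 mm across at the flat floor, flaring to about 80 mm at the rim; floor 5 mm above the underside. Origin: centre of the underside, on the bench; z up. The disc belongs flat on the well's floor.
- stand40: Middle of three storage stands, for the 40 mm plate: low round black plastic dish, fixed, grey felt floor, 68 mm across the rim, 12 mm high. Its well is 52 mm across at the flat floor, flaring to about 60 mm at the rim; floor 5 mm above the underside. Origin: centre of the underside, on the bench; z up. The disc belongs flat on the well's floor.
- stand25: Smallest of three storage stands, for the 25 mm plate: low round black plastic dish, fixed, grey felt floor, 53 mm across the rim, 12 mm high. Its well is 37 mm across at the flat floor, flaring to about 45 mm at the rim; floor 5 mm above the underside. Origin: centre of the underside, on the bench; z up. The disc belongs flat on the well's floor.
- cup: The bob's measuring cup, fixed: upright open steel cylinder 55 mm across, 46 mm tall, on a dark flange 70 mm across; inside 48 mm across (52 mm at the flared mouth), inner floor 6 mm above the underside. Origin: centre of the underside, on the bench; z up. The bob belongs upright on its inner floor.
- beaker: Glass beaker, empty and loose, 50 mm across the rim, 62 mm tall, standing on the bench between the mat and the stands: leave it alone. Origin: centre of its underside.
- sample_jar: Clear sample jar with a red screw lid, loose, 50 mm across, 58 mm tall, standing on the bench just beyond the mat and stands: leave it alone. Origin: centre of its underside.
Things that resemble listed ones, but are neither listed nor needed, are in the scene too. Leave any red look-alike of the plate25 alone.

How it is judged:
At the end, for the whole second after the job is handed in: Each plate is in the stand of its size and the bob in its cup: axes within 10 mm, underside within 3 mm of the floor's height, tilt under 0.08 rad, slower than 0.02 m/s, not held. Beaker and jar within 30 mm of their start, tilt under 0.1 rad (horizontal distance between plate60 and stand60 below 0.01 m and z of plate60 in the frame of stand60 between 0.002 and 0.008 m and angle between each of plate60, plate40, plate25, bob's own z axis and vertical below 0.08 rad and linear speed of each of plate60, plate40, plate25, bob below 0.02 m/s and contact force between the fingers and plate60 below 0.1 N and horizontal distance between plate40 and stand40 below 0.01 m and z of plate40 in the frame of stand40 between 0.002 and 0.008 m and contact force between the fingers and plate40 below 0.1 N and horizontal distance between plate25 and stand25 below 0.01 m and z of plate25 in the frame of stand25 between 0.002 and 0.008 m and contact force between the fingers and plate25 below 0.1 N and horizontal distance between bob and cup below 0.01 m and z of bob in the frame of cup between 0.003 and 0.009 m and contact force between the fingers and bob below 0.1 N and distance of each of beaker, sample_jar from where it was at the start of the episode below 0.03 m and angle between each of beaker, sample_jar's own z axis and vertical below 0.1 rad); the robot touches nothing.
It fails at once if a geometry is dropped or flung: it moves faster than 0.5 m/s while the fingers are not holding it ((linear speed of plate60 above 0.5 m/s and contact force between the fingers and plate60 below 0.1 N) or (linear speed of plate40 above 0.5 m/s and contact force between the fingers and plate40 below 0.1 N) or (linear speed of plate25 above 0.5 m/s and contact force between the fingers and plate25 below 0.1 N) or (linear speed of bob above 0.5 m/s and contact force between the fingers and bob below 0.1 N)).
It fails at once if a geometry is knocked over (tilted more than 0.6 rad) (angle between any of plate60, plate40, plate25, bob's own z axis and vertical above 0.6 rad).
It fails at once if the beaker or the sample jar is pushed more than 30 mm or tipped by more than 0.3 rad (distance of any of beaker, sample_jar from where it was at the start of the episode above 0.03 m or angle between any of beaker, sample_jar's own z axis and vertical above 0.3 rad).
It also fails if it takes over 115 s, if anything falls off the work surface, if the arm or the gripper's body presses on something with over 40 N, if the wrist force passes 120 N, or if a joint passes its speed limit or range.

## Working session

There is one attempt and no reset: what is moved stays moved. The work goes in short steps, each a Python script; the robot and the scene stay as the last script left them, time stands still between calls to the robot, and variables do not carry over. Pictures are saved under pics/ and viewed, about 12 in all and at most 16, crops included, and the job is handed in when it is done.

```bash
mkdir -p pics; cat > h.py <<'E'
import numpy as np, cv2
from workcell import ctrl
def snap(name,fn,crop=None,s=1):
    d=ctrl.get_image(name); im=d["img"][:,:,::-1]
    np.savez(f"pics/{fn}.npz",img=d["img"],m=d["mtx"],c=d["camera_from_world"])
    if crop: x0,y0,x1,y1=crop; im=im[y0:y1,x0:x1]
    if s!=1: im=cv2.resize(im,None,fx=s,fy=s,interpolation=cv2.INTER_CUBIC)
    cv2.imwrite(f"pics/{fn}.png",im); return d
def load(fn):
    z=np.load(f"pics/{fn}.npz"); return z["m"],z["c"]
def ray(m,c,u,v):
    R,t=c[:3,:3],c[:3,3]; o=-R.T@t; d=R.T@np.linalg.inv(m)@[u,v,1]; return o,d
def atz(m,c,u,v,z):
    o,d=ray(m,c,u,v); return o+d*(z-o[2])/d[2]
def proj(m,c,p):
    q=m@(c[:3,:3]@np.array(p)+c[:3,3]); return q[:2]/q[2]
E
python3 - <<'E'
from h import *
for n in("top","side"):
    d=snap(n,n+"0"); c=d["camera_from_world"]; print(n,d["mtx"].round(1).tolist(),(-c[:3,:3].T@c[:3,3]).round(3),c[:3,:3].round(2).tolist())
s=ctrl.state(); print(s["clock"],s["ee_pos"],s["ee_rot"],ctrl.nose_length)
E
```

```text
top [[410.8, 0.0, 320.9], [0.0, 410.8, 200.1], [0.0, 0.0, 1.0]] [0.513 0.071 1.048] [[-0.0, -1.0, -0.01], [-1.0, 0.0, -0.08], [0.08, 0.01, -1.0]]
side [[388.4, 0.0, 320.1], [0.0, 388.4, 204.2], [0.0, 0.0, 1.0]] [0.473 0.736 0.659] [[-0.99, -0.15, 0.01], [-0.11, 0.66, -0.75], [0.1, -0.74, -0.67]]
0.1 [0.13465537 0.50688978 0.24718922] [ 7.92728886e-01  6.09573379e-01 -9.52990325e-04  5.49008110e-04] 0.017
```

View pics/top0.png

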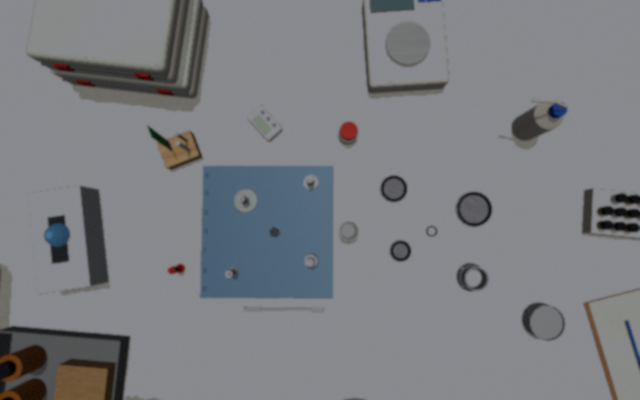

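View pics/side0.png

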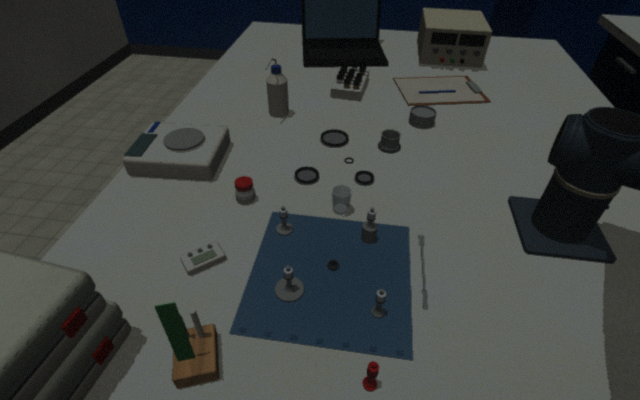

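The top view shows four geometries on the mat: plate60 at (245,201), one at (311,182), one at (311,261) and one at (231,273). The stands are at (474,209), (394,188) and (400,251), the cup at (472,277), the beaker at (348,232) and the jar at (348,131).
Possible mix-ups are the red plate lying at (176,269), a dark nut-like thing at (274,232), a loose ring at (432,231) and a tin at (545,321). I'll check with close crops.

```bash
python3 - <<'E'
import cv2,numpy as np
g=lambda im:(255*(im/255.)**0.6).astype('uint8')
t=g(cv2.imread('pics/top0.png')); s=g(cv2.imread('pics/side0.png'))
r=lambda im,x,y,w,h,k:cv2.resize(im[y:y+h,x:x+w],None,fx=k,fy=k,interpolation=cv2.INTER_CUBIC)
cv2.imwrite('pics/tc.png',np.hstack([r(t,200,160,150,150,5.0)[:, :]])[:600] if 0 else cv2.resize(t[165:290,210:360],None,fx=5,fy=5,interpolation=cv2.INTER_CUBIC)[:600,:])
cv2.imwrite('pics/tr.png',r(t,372,170,130,125,4.8))
cv2.imwrite('pics/sc.png',r(s,265,200,133,125,4.8))
cv2.imwrite('pics/sr.png',r(s,290,100,150,118,5))
E
```

```text
(no output)
```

View pics/tc.png

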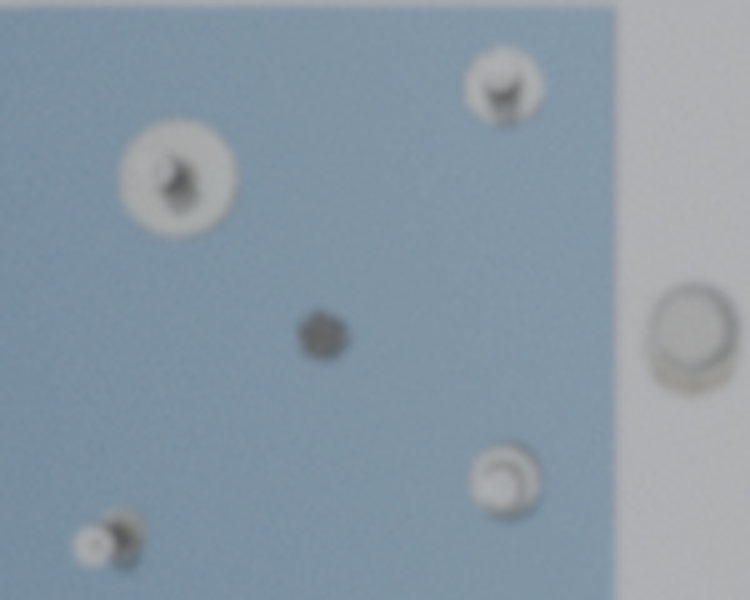

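View pics/tr.png

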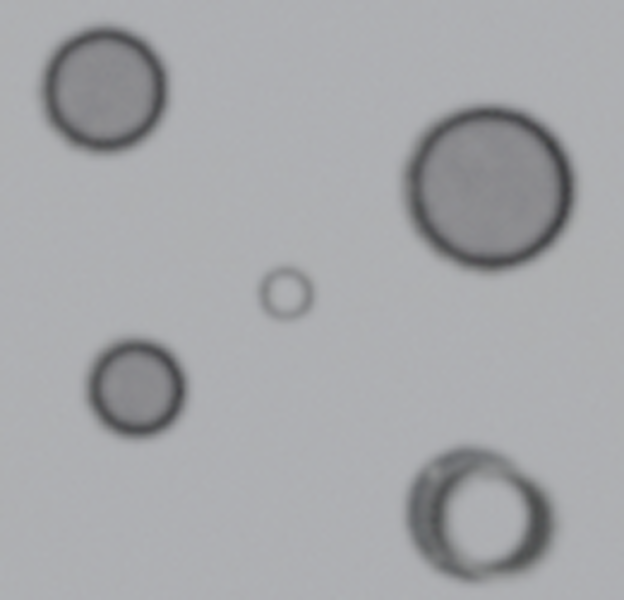

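View pics/sc.png

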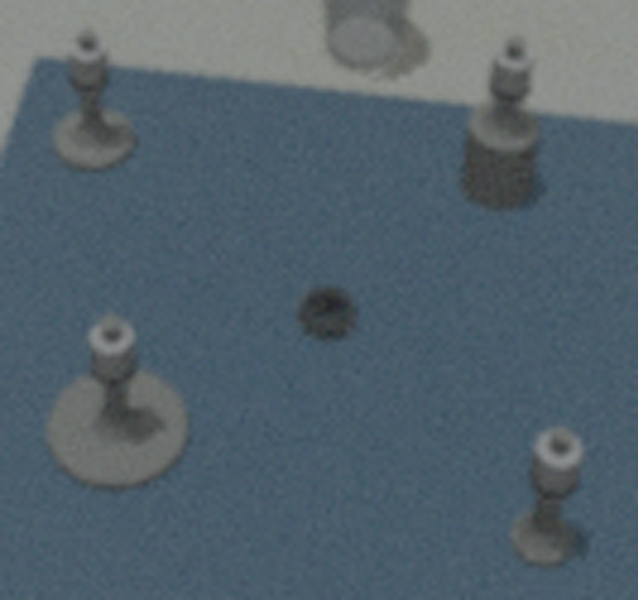

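View pics/sr.png

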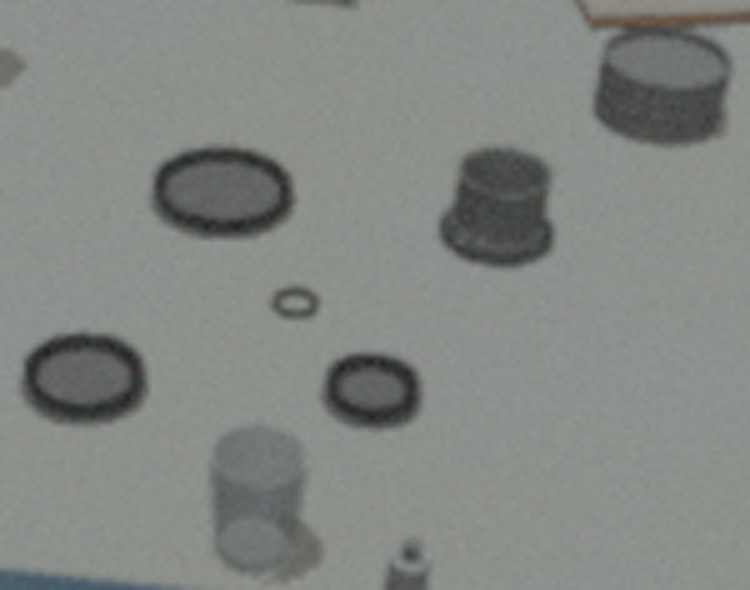

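```bash
cat > loc.py <<'E'
from h import *
T=load("top0");S=load("side0")
P=dict(plate60=(('t',178,178,.008),('s',118,428,.008),('s',112,338,.067)),
plate40=(('t',504,86,.008),('s',94,139,.008)),
plate25=(('t',120,539,.008),('t',95,546,.067),('s',545,537,.008),('s',558,449,.067)),
bob=(('t',505,480,.045),('s',503,128,.045),('s',514,60,.089)),
beaker=(('t',694,327,.062),('sr',258,458,.062),('sr',256,543,.0)),
stand60=(('tr',490,187,.012),('sr',223,189,.010)),stand40=(('tr',105,90,.012),('sr',84,376,.010)),
stand25=(('tr',138,388,.012),('sr',372,388,.010)),cup=(('tr',488,518,.046),('sr',504,173,.046)))
O=dict(t=(5,210,165,T),tr=(4.8,372,170,T),s=(4.8,265,200,S),sr=(5,290,100,S))
for k,l in P.items():
    for q,u,v,z in l:
        s,x,y,C=O[q]; print(k,q,atz(*C,(u+.5)/s-.5+x,(v+.5)/s-.5+y,z)[:2].round(4),z)
print("jar",atz(*T,348,130,.058)[:2].round(3))
E
python3 loc.py
```

```text
plate60 t [0.5961 0.2742] 0.008
plate60 s [0.5959 0.276 ] 0.008
plate60 s [0.5961 0.2753] 0.067
plate40 t [0.6428 0.1083] 0.008
plate40 s [0.6424 0.1102] 0.008
plate25 t [0.4143 0.3009] 0.008
plate25 t [0.4167 0.2996] 0.067
plate25 s [0.4159 0.3014] 0.008
plate25 s [0.4175 0.3013] 0.067
bob t [0.4461 0.1062] 0.045
bob s [0.4462 0.1086] 0.045
bob s [0.4454 0.1093] 0.089
beaker t [0.5198 0.0153] 0.062
beaker sr [0.5202 0.017 ] 0.062
beaker sr [0.519  0.0093] 0.0
stand60 tr [ 0.5735 -0.3028] 0.012
stand60 sr [ 0.5734 -0.303 ] 0.01
stand40 tr [ 0.6251 -0.1022] 0.012
stand40 sr [ 0.626  -0.1003] 0.01
stand25 tr [ 0.469 -0.117] 0.012
stand25 sr [ 0.469  -0.1151] 0.01
cup tr [ 0.4057 -0.2845] 0.046
cup sr [ 0.4041 -0.2909] 0.046
jar [0.764 0.014]
```

Positions from the two cameras agree within about 2 mm, except the cup, which I'll refine. Starting with plate60.

```bash
cat >> h.py <<'E'
Q=[2**-.5,2**-.5,0,0]   # jaws along world y
ZT=0.20
def pick(xy,h,above=.003,f=40):
    x,y=xy; z=above+h-.002
    ctrl.gripper_to(.05,f)
    p=ctrl.state()["ee_pos"]
    if p[2]<ZT-.02: ctrl.move_straight([p[0],p[1],ZT])
    ctrl.move_to([x,y,ZT],Q); ctrl.move_straight([x,y,z],Q,.12)
    ctrl.gripper_to(.0,f); print("gap",ctrl.state()["finger_gap"])
    ctrl.move_straight([x,y,z+.02],Q,.05); ctrl.move_straight([x,y,ZT],Q,.15)
    s=ctrl.state(); print("lifted",s["clock"],s["finger_gap"],s["wrist_force"].round(2) if hasattr(s["wrist_force"],"round") else s["wrist_force"])
def over(xy,h): ctrl.move_straight([*xy,ZT],Q,.2)
def place(xy,h,floor):
    x,y=xy; z=floor+h-.002
    ctrl.move_straight([x,y,z+.02],Q,.12); ctrl.move_straight([x,y,z+.002],Q,.04); ctrl.sleep(.2)
    f0=ctrl.state()["wrist_force"][2]
    for d in np.arange(.0015,-.0021,-.0005):
        ctrl.move_straight([x,y,z+d],Q,.02); f=ctrl.state()["wrist_force"][2]
        if f-f0>1.0: break
    print("down at",d,"df",f-f0,ctrl.state()["ee_pos"])
    ctrl.gripper_to(.045); ctrl.move_straight([x,y,z+.03],Q,.06); ctrl.move_straight([x,y,ZT],Q,.2)
    print("clock",ctrl.state()["clock"])
E
python3 - <<'E'
from h import *
T=load("top0");S=load("side0")
a=lambda C,s,x,y,u,v,z:atz(*C,(u+.5)/s-.5+x,(v+.5)/s-.5+y,z)[:2].round(4)
print(a(T,4.8,372,170,474,513,.004),a(T,4.8,372,170,495,517,.046),a(S,5,290,100,497,231,.004))
pick((.596,.275),.052)
over((.5735,-.303),.052)
snap("side","p60h",(260,60,420,180),4)
E
```

```text
[ 0.4038 -0.2922] [ 0.4062 -0.288 ] [ 0.4028 -0.2927]
gap 0.016800736229867608
lifted 5.7333 0.01644854948914235 [-0.47 -0.43 -1.34]
```

View pics/p60h.png

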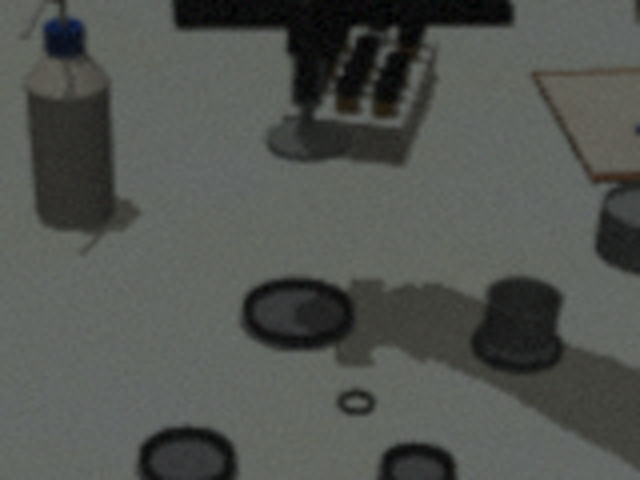

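The plate hangs level at crop (308,138), above stand60 at (298,313), and the wrist reads 1.34 N, close to its weight. Placing it.

```bash
python3 - <<'E'
from h import *
place((.5735,-.303),.052,.005)
pick((.6426,.1093),.052)
over((.6256,-.1013),.052)
snap("side","p40h",(260,60,420,180),4)
E
```

```text
down at 0.0005 df 2.974527565424018 [ 0.5735326  -0.30302264  0.05593136]
clock 13.3167
gap 0.01684933915187418
lifted 18.4 0.016592927397852026 [ 0.24 -0.05 -1.64]
```

View pics/p40h.png

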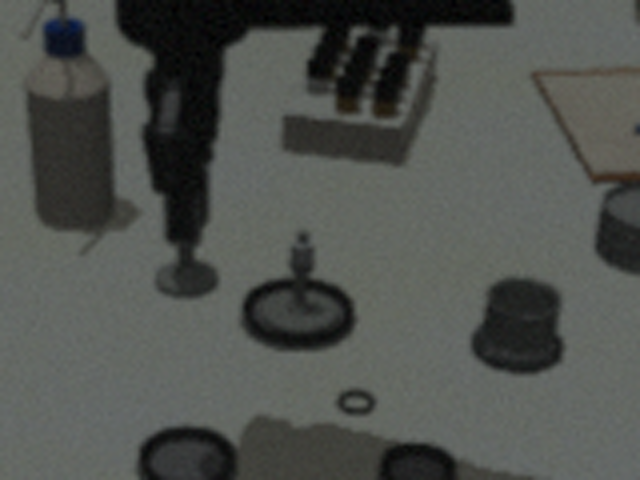

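plate60 is centred and upright in stand60 at crop (299,313), and plate40 hangs level at (186,278). Next I place plate40 and move plate25, then lift the bob and look.

```bash
python3 - <<'E'
from h import *
place((.6256,-.1013),.052,.005)
pick((.416,.3008),.052)
xy=(.469,-.116)
over(xy,.052); place(xy,.052,.005)
pick((.446,.108),.074)
over((.404,-.290),.074)
ctrl.move_straight([.404,-.290,.145],Q,.1)   # bob underside ~23 mm above the mouth
s=snap("side","bh",(260,60,420,180),4.5)
snap("top","bt",(372,170,502,295),4.8)
E
```

```text
down at 0.0005 df 2.7635577001259146 [ 0.62568809 -0.10131345  0.05594908]
clock 24.15
gap 0.01674505291959079
lifted 29.35 0.016643663127274694 [ 0.98  0.5  -1.92]
down at 0.0015 df 1.4107305397013612 [ 0.46900134 -0.11600421  0.05651384]
clock 35.575
gap 0.016934113390007877
lifted 39.6833 0.01693345588766942 [-0.42  0.19 -2.05]
```

View pics/bh.png

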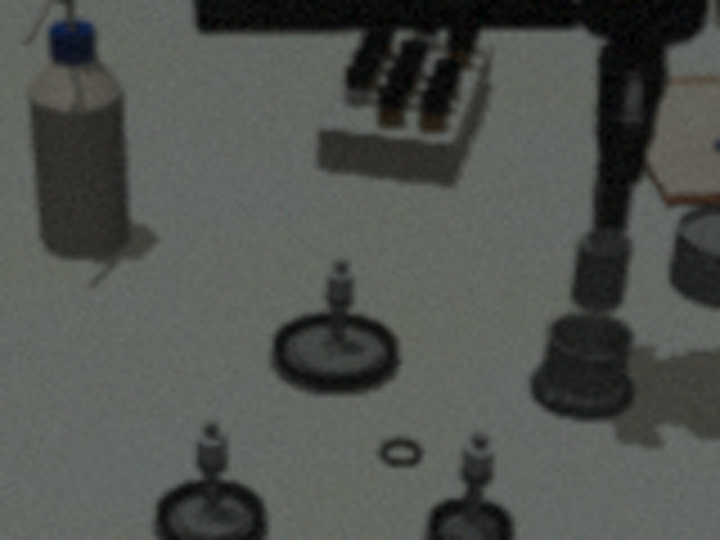

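```bash
python3 - <<'E'
from h import *
S=load("bh")
f=lambda u,v,z:atz(*S,(u+.5)/4.5-.5+260,(v+.5)/4.5-.5+60,z).round(4)
print(ctrl.state()["ee_pos"],"bob bottom",f(599,300,.073),"bob top",f(606,237,.115),"mouth",f(590,331,.046),"flange",f(582,386,.004))
E
```

```text
[ 0.40455254 -0.29051767  0.14611042] bob bottom [ 0.4009 -0.2912  0.073 ] bob top [ 0.4022 -0.2977  0.115 ] mouth [ 0.4032 -0.2969  0.046 ] flange [ 0.403 -0.295  0.004]
```

View pics/bt.png

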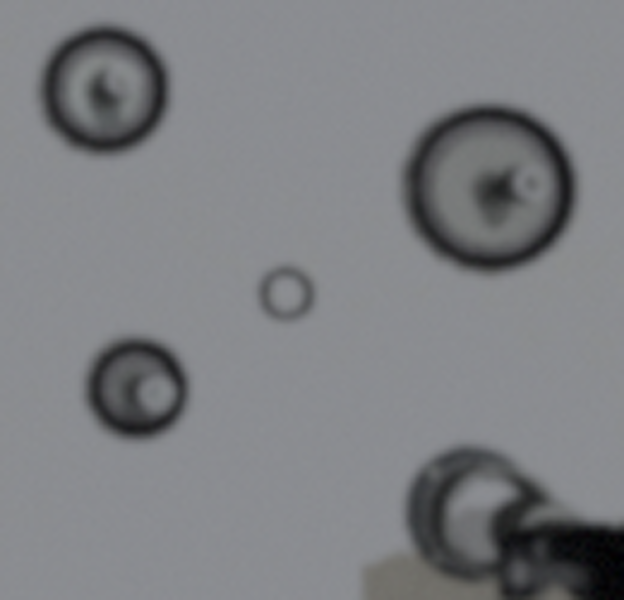

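All three plates are centred in their wells. My cup estimates centre on (0.404, -0.292), with 7 mm clearance per side. I'll lower the bob with force checks and stop if it touches early.

```bash
python3 - <<'E'
from h import *
xy=(.404,-.292); f0=np.array(ctrl.state()["wrist_force"]); ok=True
for z in (.125,.115,.108,.100,.092):
    ctrl.move_straight([*xy,z],Q,.04); d=np.array(ctrl.state()["wrist_force"])-f0; print(z,d.round(2))
    if np.linalg.norm(d)>2.5: ok=False; break
if ok: place(xy,.074,.006)
snap("side","end",(260,60,420,180),4.5)
E
```

```text
0.125 [-0.07 -0.13 -0.42]
0.115 [ 0.45 -0.22 -0.2 ]
0.108 [-0.02 -0.28 -1.01]
0.1 [ 0.48  0.05 -0.26]
0.092 [0.17 0.8  0.22]
down at 0.0005 df 2.7507977879704213 [ 0.40411159 -0.29207113  0.07892631]
clock 48.1417
```

View pics/end.png

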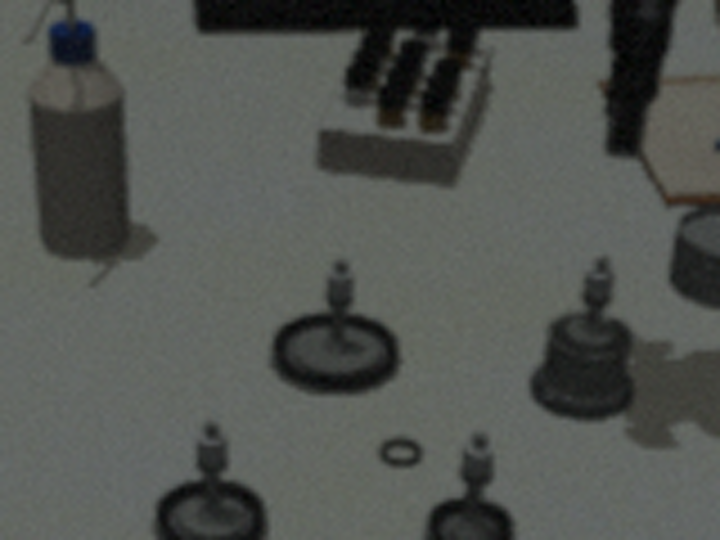

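The bob stands upright in its cup at crop (592,330), and all the plates are seated. One last top view with the arm moved clear, then I hand in.

```bash
python3 - <<'E'
from h import *
ctrl.move_to([.30,.2,.30],Q)
snap("top","fin",(200,100,520,340),2.5)
E
```

```text
(no output)
```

View pics/fin.png

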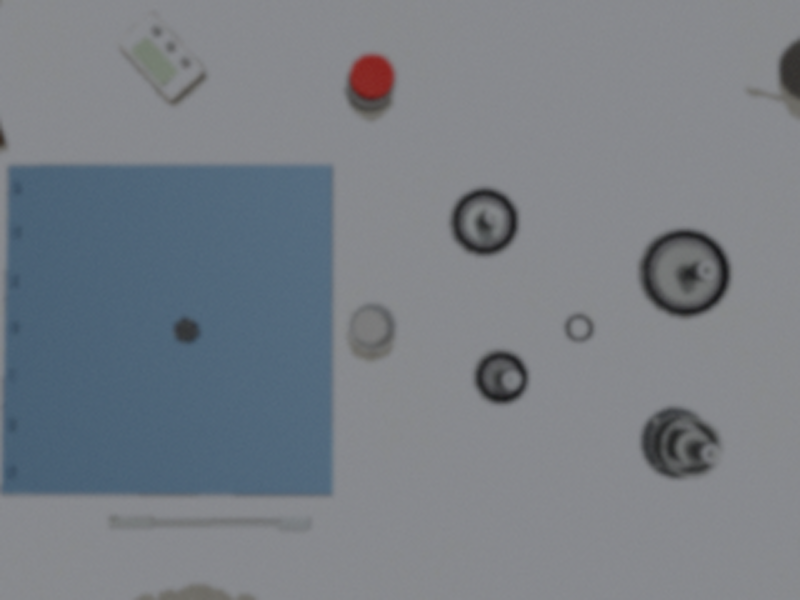

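```bash
python3 -c "
from h import *
ctrl.sleep(.5); print(ctrl.state()['clock'],ctrl.state()['wrist_force']); ctrl.sign_off()"
```

```text
50.6 [-0.09951786 -0.05037743  0.20405107]
the job is handed in; nothing more can be done
```

All four geometries are put away and the job is handed in at 50.6 s of the 115 s allowed. I gripped each one by its coupling and lowered it until the wrist felt contact, within 1.5 mm of the expected height, before letting go.

- **Final pictures:** The last top and side views show the three plates centred in their wells and the bob upright in its cup. In the top view the beaker and jar stand where they began, and the gripper is clear of everything.
- **Disagreements:** My estimates of the cup's centre differed by up to about 9 mm in y between views. I used -0.292 m, and the bob went down without touching the wall. The gap between the fingers read 16.4–16.9 mm on the 18 mm couplings, but every grip held.
- **Not measured:** I checked final positions and tilt only by eye in the pictures.

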